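# Load the test cassette and hold the reader's lever

## Task

Slide the orange-topped test cassette upward out of its rack, stand it fully home in the slot of the white reader and let go of it. Then press the reader's red spring lever down until it lies level and keep it there, never pushing it down to its bottom stop: finish while still holding the lever level. Leave the blue and green cassettes, the bottle and the steel dish where they are.

Things in the scene. Friction and masses are not known exactly. Their poses are not given: they have to be found in the camera images.
- cassette_orange_center (a point): centre of the loose test cassette to load: an upright flat white plastic plate with an orange upper band (top 25 mm), 54 mm wide (its x), 8 mm thick (its y), 85 mm tall (its z, up), about 50 g. It stands in one of the three rack slots, sunk 35 mm, so its upper 50 mm stand free; its top edge is 42.5 mm above this point. Either broad face may face either way in the reader.
- cassette_blue_center (a point): centre of the same kind of cassette with a blue upper band, in another rack slot; not to be moved
- cassette_green_center (a point): centre of the same kind of cassette with a green upper band, in another rack slot; not to be moved
- rack: fixed grey block 80 mm (x) by 160 mm (y) by 45 mm high, origin at the centre of its underside, z up. Three slots open at the top at y = -50, 0 and +50 mm, each 57 mm long along x, 10 mm wide along y and 35 mm deep (slot floor 10 mm above the table). Which cassette stands in which slot varies.
- reader: fixed bench-top cassette reader, origin at the middle of its underside, z up. White housing from x -90 to +90 mm and y -55 to +115 mm, 65 mm high, with the slot in its top; beside it at -y a 12 mm high grey foot plate out to y = -170 mm that carries the red lever. The lever points towards -x.
- reader_slot (a point): centre of the mouth of the reader's slot, in the housing's top face (65 mm above the table), axes as the reader's. The slot is 60 mm long along x, 12 mm wide along y, 35 mm deep, with a 4 mm chamfer round the mouth. A cassette fully home stands on the slot floor with its centre 7.5 mm above this point and its top 50 mm above it; it may lean a little in the slot.
- lever (a joint): angle of the spring lever in rad: 0 = released, its free end raised 0.35 rad above level; 0.35 = level; 0.70 = on its bottom stop. The spring returns it when let go; pressing at the pad takes about 2.5 N to start it, 7 N at level and 12 N at the bottom.
- lever_pad (a point): centre of the upper face of the lever's red pad, 46 mm along the lever by 44 mm across, moving with it; 110 mm from the pivot along the lever and 7 mm above its centre line. With the lever level this point is 82 mm above the table at x -50, y -135 mm in the reader's frame; released, 119 mm above the table at x -41. Its axes match the reader's when released.
- lever_pivot (a point): the lever's hinge axis (along the reader's y), between two grey cheeks that rise to 92 mm above the table; 75 mm above the table, at x +60, y -135 mm in the reader's frame
- bottle: loose green bottle with a white cap, 50 mm diameter, 110 mm high, standing on the table beyond the work; origin at the centre of its underside; not to be moved
- dish: loose steel bowl, 84 mm diameter, 35 mm high, standing on the table beyond the work; origin at the centre of its underside; not to be moved

How it is judged:
By the outcome, as a careful person would: the job done as asked, in the order asked, and still so for the second after the job is handed in, while the arm keeps its last pose, push and grip.
It also fails if it takes over 58 s, if anything falls off the work surface, if the arm or the gripper's body presses on something with over 40 N, if the wrist force passes 120 N, or if a joint passes its speed limit or range.

## Robot

A 7-joint arm with a two-finger parallel gripper is mounted at the origin on the work surface. World frame = base frame: x ahead of the robot, y to its left, z up, the work surface at z = 0. Lengths are in m, angles in rad, forces in N, time in s.
With the tool pointing down it reaches from about 0.425 to 0.925 m from the base axis. Payload 6.8 kg.
Tool frame: the origin (TCP) lies on the front face of the gripper's body, between the roots of the fingers; the fingertips stand 73 mm ahead of it and the grasp point (between the pads) lies 54 mm ahead of it; z points along the fingers, y is the line along which they close (so a half turn about z gives the same grasp; the last joint's range is limited). The gripper opens to 85 mm and grips with 20 to 120 N. Pads are 22 mm wide; open, the fingers measure 114 mm over their backs; the gripper's body (76 mm by 85 mm) begins 54 mm behind the grasp point. The pads swing forward as they close: fully open they stand 13 mm farther back than shut.
Start: joints at [1.109, 0.477, 0.022, 1.555, -0.011, 1.109, -0.083], TCP at [0.234, -0.633, 0.304] pointing down, gripper open.
Joint ranges: [-2.96, 2.96], [-0.34, 2.1], [-1.41, 1.46], [0.24, 2.44], [-1.37, 4.51], [0.17, 1.92], [-2.96, 2.96]. Speed limits (rad/s): [2.39, 2.39, 3.14, 3.14, 3.14, 3.14, 3.14].

## Interface

Orientations are given as a unit quaternion [w, x, y, z].
In Python, from station import bot, optics gives the robot as it stands.
- The arm moves only by the tool drive_tool, never from a script. Its argument "deltas" is a list of rows, each an object with "gripper": the closure in counts, from 0 (fully open) to 255 (shut); "offset": the shift along the tool's x, y, z in units of 1000 mm (1.0 is 1000 mm), a list of three; "angular": the turn, a rotation vector about the tool's x, y, z in units of 45 degrees (1.0 is 45 degrees), a list of three. In form: [{"gripper": gripper, "offset": [dx, dy, dz], "angular": [rx, ry, rz]}, ...]. A call has 1 to 5 rows; each row is the pose to reach, as a shift and turn from the pose commanded when the call began, along the tool's axes at that moment; what a row does not reach only later rows make up. A row lasts 1/10 s, in which the tool goes at most 50 mm and 8.59 degrees, less where a joint would pass 70% of its speed; a pose out of reach is approached as far as the arm can. A call with a number of a shift or a turn outside -1 to 1 is refused whole. A call with a gripper value outside its range is refused whole. The fingers move at their own pace and stop on an object; "grip_force" is the grip in N (left out, the last holds). Time passes only in rows, so rows that repeat a pose let the fingers close. It gives the time, the measured TCP pose, the force, the opening and the grip force at its end, in the units of the state.
- bot.get_obs(): the state, without advancing time (a new reading comes with each control period).
- optics.read_camera(name): name is "scene" or "side" or "wrist"; returns the picture (400x640x3 uint8, blue, green, red); there is no depth.
- optics.camera_model(name): a dict with "fx", "fy", "cx", "cy" (pixels), "dist" ([k1, k2, p1, p2, k3] as OpenCV has them; the pictures are not rectified), "cam_to_world" (4x4, takes a point from camera to world coordinates). Camera axes: x right, y up, looking along -z (the intrinsics and any distortion apply to the point x, -y, -z); pixel columns grow to the right and rows downward; lengths in m; the calibration is good to about 2 mm. A picture is of the moment at which its call begins: read the wrist's pose just before it. camera_model takes no time and is no camera call; for the wrist camera it gives the pose at the moment of the call.
- bot.hand_in(): hands the job in; it is judged then, once.
The state is a dict: "t": time; "q": joint angles; "joint_vel": joint speeds; "joint_torque": joint torques, N m; "eef_pos": TCP position; "tool_rot": TCP orientation; "contact_force": force on the tool from outside, world axes, zero at the start; "torque": the same for the moment, N m; "gripper_width": opening from 0.0 (shut) to 1.0 (fully open); "grasp_force": force on a finger pad.
Only numpy, scipy, OpenCV 4.12 (cv2) and the standard library are available. Lean on these libraries where they do the work, as an engineer would, in place of code of your own. Each camera call takes 0.05 s, during which the arm holds its last target. There are 200 camera calls.

## Working session

There is one attempt and no reset: what is moved stays moved. The work goes in short steps, Python scripts to look and compute and a tool call to move; the robot and the scene stay as the last step left them, time stands still between calls to the robot, and variables do not carry over. Pictures are saved under pics/ and viewed, at most 10 in all, crops included, and the job is handed in when it is done.

Besides the shell and the picture viewer there is one more tool, called after ">>>" by a JSON object that holds its "name" and its "arguments". drive_tool: Moves the arm, as the interface text tells. Its arguments: {"type":"object","properties":{"deltas":{"type":"array"},"grip_force":{"type":"number"}},"required":["deltas"]}

```bash
ls; mkdir -p pics
python3 - <<'E'
from station import bot, optics
import cv2,numpy as np
np.set_printoptions(precision=4,suppress=True)
o=bot.get_obs(); print(o)
for n in ["scene","side"]:
    im=optics.read_camera(n); cv2.imwrite(f"pics/{n}0.png",im)
    m=optics.camera_model(n); print(n,m)
E
```

```text
pics
{'t': 0.0, 'q': array([ 1.1089,  0.4778,  0.0224,  1.5564, -0.0115,  1.1093, -0.0831]), 'joint_vel': array([ 0.0009,  0.0006, -0.0008, -0.0004,  0.0002,  0.001 , -0.0006]), 'joint_torque': array([  0.0006, -59.645 ,   1.6086, -28.1197,   0.0126,   0.0094,
         0.    ]), 'eef_pos': array([ 0.2337, -0.6328,  0.3029]), 'tool_rot': array([-0.0009,  0.9844,  0.176 , -0.0002]), 'contact_force': array([-0.164 ,  0.4913, -0.1551]), 'torque': array([ 0.0032,  0.0059, -0.0014]), 'grasp_force': 0.0, 'gripper_width': 1.0020842351824604}
scene {'fx': 501.77969921015585, 'fy': 501.77969921015585, 'cx': 314.76713857195875, 'cy': 204.06388091142148, 'dist': array([-0.1629,  0.    ,  0.    ,  0.    ,  0.    ]), 'cam_to_world': array([[-0.027 , -0.6398,  0.7681,  1.657 ],
       [ 0.9995, -0.0293,  0.0107, -0.0151],
       [ 0.0156,  0.768 ,  0.6403,  0.9477],
       [ 0.    ,  0.    ,  0.    ,  1.    ]])}
side {'fx': 429.78135570853715, 'fy': 429.78135570853715, 'cx': 316.84283709422516, 'cy': 200.8825231111952, 'dist': array([-0.1094,  0.    ,  0.    ,  0.    ,  0.    ]), 'cam_to_world': array([[ 0.7224,  0.3672, -0.5859,  0.1197],
       [-0.6911,  0.412 , -0.5939, -0.5335],
       [ 0.0233,  0.8339,  0.5514,  0.5728],
       [ 0.    ,  0.    ,  0.    ,  1.    ]])}
```

View pics/scene0.png

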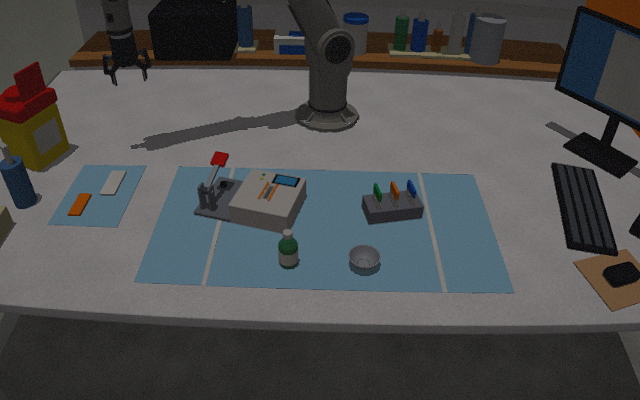

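View pics/side0.png

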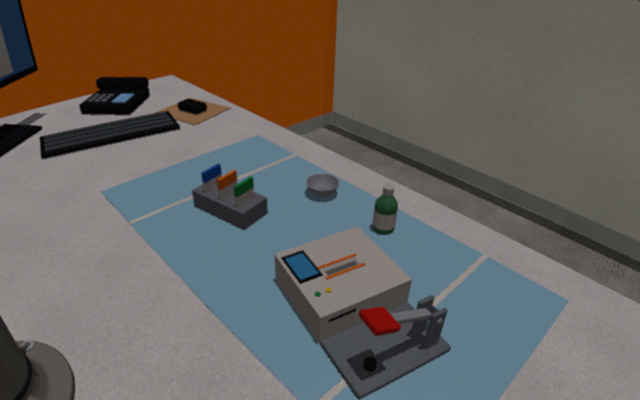

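The orange cassette is in the middle slot (scene 394,189; side 228,180). The reader, with its red pad, is at scene (268,200) and side (345,280), with the pad at scene (220,158) and side (380,320). I'll take coarse positions first, then move the wrist camera overhead.

```bash
cat > h.py <<'E'
from station import bot, optics
import cv2, numpy as np
from scipy.spatial.transform import Rotation as R
np.set_printoptions(precision=4,suppress=True)
def ray(m,uv):
    K=np.array([[m['fx'],0,m['cx']],[0,m['fy'],m['cy']],[0,0,1]])
    p=cv2.undistortPoints(np.array(uv,float).reshape(-1,1,2),K,np.array(m['dist']))[:,0]
    d=np.c_[p[:,0],-p[:,1],-np.ones(len(p))]@m['cam_to_world'][:3,:3].T
    return m['cam_to_world'][:3,3],d
def onz(m,uv,z):
    c,d=ray(m,uv); return c+d*((z-c[2])/d[:,2])[:,None]
def tri(m1,a,m2,b):
    c1,d1=ray(m1,[a]);c2,d2=ray(m2,[b]);d1=d1[0];d2=d2[0]
    s=np.linalg.lstsq(np.c_[d1,-d2],c2-c1,rcond=None)[0]
    p,q=c1+s[0]*d1,c2+s[1]*d2
    return (p+q)/2,np.linalg.norm(p-q)
HSV=dict(orange=((5,150,90),(16,255,255)),green=((50,120,40),(75,255,255)),blue=((108,150,60),(125,255,255)),red=((0,180,90),(3,255,255)))
def mask(im,c):
    return cv2.inRange(cv2.cvtColor(im,cv2.COLOR_BGR2HSV),*map(np.array,HSV[c]))
def blobs(im,c,amin=20):
    n,l,s,ct=cv2.connectedComponentsWithStats(mask(im,c))
    return [(s[i].tolist(),ct[i]) for i in range(1,n) if s[i][4]>=amin]
def pose():
    o=bot.get_obs(); w,x,y,z=o['tool_rot']; return o,np.array(o['eef_pos']),R.from_quat([x,y,z,w])
E
python3 - <<'E'
from h import *
box=dict(scene=(190,140,440,230),side=(180,150,460,390))
for n in box:
    im=cv2.imread(f"pics/{n}0.png"); x0,y0,x1,y1=box[n]
    for c in HSV:
        for s,ct in blobs(im[y0:y1,x0:x1],c,12): print(n,c,s[2:],ct+[x0,y0])
a,b=optics.camera_model("scene"),optics.camera_model("side")
print("corners reader side", onz(b,[(276,267),(322,327),(407,277),(361,233)],.065))
im=cv2.imread("pics/side0.png")
cv2.imwrite("pics/c1.png",np.hstack([cv2.resize(im[160:240,180:280],None,fx=4,fy=4)[:320],cv2.resize(im[220:390,270:460],(400,320))[:, :400]]))
E
```

```text
scene orange [11, 17, 31] [263. 190.]
scene orange [9, 12, 34] [395.0294 187.7059]
scene orange [10, 17, 31] [272.5806 191.8065]
scene green [8, 19, 78] [377.6795 192.3846]
scene blue [8, 12, 33] [411.2121 185.2424]
scene red [17, 14, 132] [218.9697 158.2273]
side orange [19, 11, 53] [225.7547 175.5283]
side orange [39, 15, 85] [335.9882 260.9647]
side orange [39, 16, 100] [344.54 270.74]
side green [19, 19, 196] [243.102  186.2704]
side green [21, 17, 161] [385.7267 206.0745]
side green [5, 4, 15] [317.0667 293.6   ]
side blue [19, 18, 165] [210.7879 172.697 ]
side red [39, 25, 569] [379.6678 318.8137]
corners reader side [[ 0.4623 -0.0898  0.065 ]
 [ 0.4288 -0.2386  0.065 ]
 [ 0.6113 -0.2603  0.065 ]
 [ 0.6452 -0.1249  0.065 ]]
```

View pics/c1.png

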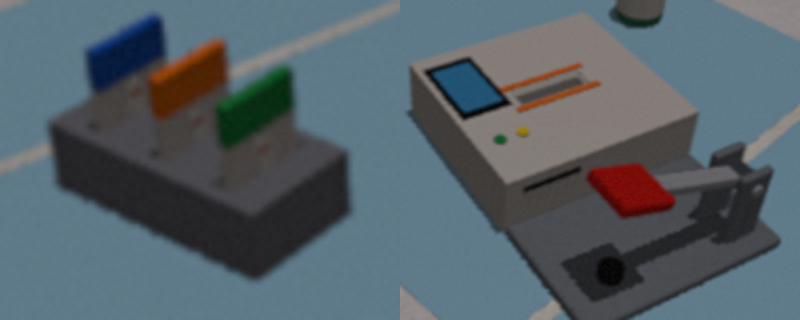

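The crop shows rack slots running blue, orange, green from far +y to -y. The reader's slot lies between two orange stripes, and its yaw is about -7°.

Run:
```python
from h import *
a,b=optics.camera_model("scene"),optics.camera_model("side")
P={}
for n,p,q in [("blue",(411.2,186),(210.8,172.7)),("orange",(395,188.5),(226.5,178)),("green",(377.7,192.4),(243.1,186.3)),("s1",(263,190),(336,261)),("s2",(272.6,191.8),(344.5,270.7)),("pad",(219,158.2),(379.7,318.8))]:
    P[n]=tri(a,p,b,q); print(n,*P[n])
s=onz(b,[(336,261),(344.5,270.7)],.065); print("stripes",s,s.mean(0),np.linalg.norm(s[0]-s[1]))
print("bands z.0825 side",onz(b,[(210.8,172.7),(226.5,179),(243.1,186.3)],.0825))
o,p,r=pose(); w=optics.camera_model("wrist"); T=w['cam_to_world']
print(r.as_matrix()); print("cam in tool",r.inv().apply(T[:3,3]-p), r.inv().as_matrix()@T[:3,:3],w['fx'],w['dist'])
```

```text
blue [0.5367 0.2385 0.0874] 0.006440532492623813
orange [0.5494 0.1919 0.0878] 0.003889902271759928
green [0.5609 0.1438 0.0824] 0.0012251410871723294
s1 [ 0.5447 -0.168   0.0738] 0.022193314083571673
s2 [ 0.5486 -0.1602  0.0581] 0.020815176935086367
pad [ 0.4651 -0.3131  0.1174] 0.00038195668858890126
stripes [[ 0.551  -0.149   0.065 ]
 [ 0.5438 -0.1765  0.065 ]] [ 0.5474 -0.1628  0.065 ] 0.02844910493541034
bands z.0825 side [[0.5402 0.2407 0.0825]
 [0.5512 0.1929 0.0825]
 [0.5607 0.1427 0.0825]]
[[ 0.938   0.3465 -0.0007]
 [ 0.3465 -0.938   0.0015]
 [-0.0001 -0.0016 -1.    ]]
cam in tool [ 0.0695  0.0005 -0.0698] [[-0.0001  0.9616  0.2745]
 [ 1.      0.      0.0003]
 [ 0.0003  0.2745 -0.9616]] 320.8628083451442 [0.0135 0.     0.     0.     0.    ]
```

>>> {"name": "drive_tool", "arguments": {"deltas": [{"gripper": 0, "offset": [0.04, -0.03, 0], "angular": [0, 0, 0.1]}, {"gripper": 0, "offset": [0.08, -0.06, 0], "angular": [0, 0, 0.2]}, {"gripper": 0, "offset": [0.12, -0.09, 0], "angular": [0, 0, 0.3]}, {"gripper": 0, "offset": [0.16, -0.12, 0], "angular": [0, 0, 0.4]}, {"gripper": 0, "offset": [0.2, -0.15, 0], "angular": [0, 0, 0.5]}]}}

```text
t: 0.6
eef_pos: [0.3701, -0.4212, 0.3036]
tool_rot: [-0.0, 1.0, -0.021, -0.0]
contact_force: [0.6, -0.6, 0.1]
gripper_width: 1.0
grasp_force: 0.0
```

Run:
```python
from h import *
o,p,r=pose(); print(o['t'],p,r.as_matrix(),o['q']); print(r.inv().apply(np.array([.547,-.163,.3])-p))
```

```text
0.6 [ 0.3701 -0.4212  0.3036] [[ 0.9991 -0.0423 -0.0003]
 [-0.0423 -0.9991  0.0004]
 [-0.0004 -0.0004 -1.    ]] [ 0.7293  0.2904  0.0114  1.8336 -0.0039  1.0181 -0.8708]
[ 0.1658 -0.2655  0.0037]
```

>>> {"name": "drive_tool", "arguments": {"deltas": [{"gripper": 0, "offset": [0.026, -0.042, 0], "angular": [0, 0, 0.03]}, {"gripper": 0, "offset": [0.052, -0.084, 0], "angular": [0, 0, 0.06]}, {"gripper": 0, "offset": [0.078, -0.126, 0], "angular": [0, 0, 0.1]}, {"gripper": 0, "offset": [0.104, -0.168, 0], "angular": [0, 0, 0.13]}, {"gripper": 0, "offset": [0.13, -0.21, 0], "angular": [0, 0, 0.15]}]}}

```text
t: 1.1
eef_pos: [0.5082, -0.2166, 0.3038]
tool_rot: [0.0, 0.997, -0.079, -0.0]
contact_force: [0.6, -0.8, -0.4]
gripper_width: 0.999
grasp_force: 0.0
```

>>> {"name": "drive_tool", "arguments": {"deltas": [{"gripper": 0, "offset": [0.02, -0.02, 0], "angular": [0, 0, 0]}, {"gripper": 0, "offset": [0.035, -0.035, 0], "angular": [0, 0, 0]}, {"gripper": 0, "offset": [0.035, -0.035, 0], "angular": [0, 0, 0]}, {"gripper": 0, "offset": [0.035, -0.035, 0], "angular": [0, 0, 0]}]}}

```text
t: 1.5
eef_pos: [0.5471, -0.1895, 0.3034]
tool_rot: [0.0, 0.997, -0.078, -0.001]
contact_force: [-0.3, -0.4, 0.1]
gripper_width: 1.003
grasp_force: 0.0
```

Run:
```python
from h import *
o,p,r=pose(); print(o['t'],p,r.as_euler('ZYX',degrees=True),o['joint_vel'])
w=optics.camera_model("wrist"); im=optics.read_camera("wrist"); cv2.imwrite("pics/w1.png",im); np.save("w1.npy",w,allow_pickle=True)
```

```text
1.5 [ 0.5471 -0.1895  0.3034] [ -8.9601   0.0789 179.9832] [ 0.0216 -0.0116  0.0209  0.0135  0.0018  0.0013 -0.0007]
```

View pics/w1.png

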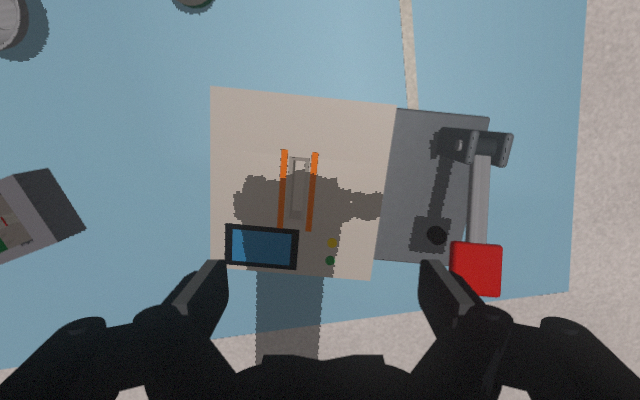

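The wrist view shows the slot between orange stripes (282,190) and (313,191), the housing top corners (210,87), (397,104) and (372,280), and the red pad at (476,269).

Run:
```python
from h import *
w=np.load("w1.npy",allow_pickle=True).item(); im=cv2.imread("pics/w1.png")
hsv=cv2.cvtColor(im,cv2.COLOR_BGR2HSV)
m=cv2.inRange(hsv,(5,150,60),(20,255,255)); n,l,s,ct=cv2.connectedComponentsWithStats(m)
C=[]
for i in range(1,n):
    if s[i][4]<150: continue
    c=cv2.findContours((l==i).astype(np.uint8),0,1)[0][0].reshape(-1,2).astype(float)
    W=onz(w,c,.065)[:,:2]; rc=cv2.minAreaRect((W*1e4).astype(np.float32)); 
    vx,vy=cv2.fitLine((W*1e4).astype(np.float32),2,0,.01,.01)[:2].ravel(); print(s[i].tolist(),np.array(rc[0])/1e4,np.array(rc[1])/10,rc[2],"yaw",np.degrees(np.arctan2(vy,vx))); C.append(np.array(rc[0])/1e4)
print("slot",np.mean(C,0))
c=onz(w,[(210,87),(397,104),(372,280)],.065); print("housing",c,np.linalg.norm(np.diff(c,axis=0),axis=1)); d=c[0]-c[1];print("yaw from y edge",np.degrees(np.arctan2(-d[0],d[1]))); d=c[1]-c[2];print("x edge",np.degrees(np.arctan2(d[1],d[0])))
# slot dark/inner profile rows
g=cv2.cvtColor(im,6)
for r in (162,170,180,190,200,210,216): print(r,g[r,284:313].tolist())
r=cv2.inRange(hsv,(0,180,90),(4,255,255))|cv2.inRange(hsv,(176,180,90),(180,255,255)); c=max(cv2.findContours(r,0,1)[0],key=cv2.contourArea).reshape(-1,2).astype(float)
W=onz(w,c,.117)[:,:2];rc=cv2.minAreaRect((W*1e4).astype(np.float32));print("pad",np.array(rc[0])/1e4,np.array(rc[1])/10,rc[2])
```

```text
[277, 149, 11, 80, 449] [ 0.5528 -0.1502] [ 5.8156 79.6183] 75.550048828125 yaw -14.570365
[306, 152, 12, 80, 440] [ 0.5454 -0.178 ] [ 5.8255 80.046 ] 75.31816101074219 yaw -14.453974
slot [ 0.5491 -0.1641]
housing [[ 0.6558 -0.1045  0.065 ]
 [ 0.6152 -0.2692  0.065 ]
 [ 0.441  -0.2264  0.065 ]] [0.1697 0.1794]
yaw from y edge -13.83587311969632
x edge -13.817239444108706
162 [121, 122, 123, 161, 162, 141, 134, 133, 137, 102, 80, 119, 164, 167, 169, 170, 169, 171, 169, 169, 170, 157, 136, 131, 134, 147, 168, 147, 129]
170 [122, 121, 140, 166, 150, 137, 137, 134, 125, 90, 97, 157, 111, 91, 90, 90, 90, 90, 90, 88, 86, 122, 130, 130, 129, 161, 153, 129, 123]
180 [67, 68, 88, 86, 83, 80, 82, 84, 79, 75, 82, 86, 89, 87, 88, 87, 87, 90, 87, 90, 83, 83, 85, 85, 87, 84, 73, 68, 71]
190 [65, 79, 87, 85, 85, 81, 81, 81, 76, 80, 89, 89, 90, 86, 87, 89, 86, 90, 87, 84, 84, 83, 85, 86, 83, 71, 64, 63, 62]
200 [72, 84, 83, 84, 83, 83, 78, 76, 76, 84, 87, 84, 87, 86, 85, 87, 88, 88, 85, 83, 83, 78, 84, 81, 69, 65, 66, 64, 68]
210 [82, 83, 82, 80, 81, 79, 75, 74, 78, 77, 82, 83, 81, 84, 83, 86, 87, 82, 81, 83, 80, 82, 88, 71, 62, 66, 62, 67, 66]
216 [87, 82, 83, 82, 80, 74, 78, 78, 76, 73, 75, 79, 72, 76, 77, 75, 78, 80, 79, 82, 82, 88, 79, 67, 62, 63, 64, 63, 70]
pad [ 0.4666 -0.3134] [42.2749 56.2083] 87.00943756103516
```

Housing sizes check out (170 × 180 mm), giving the slot at (0.549, -0.164) and a yaw of -14.2°. Rack next.

>>> {"name": "drive_tool", "arguments": {"deltas": [{"gripper": 0, "offset": [-0.007, -0.045, 0], "angular": [0, 0, -0.1]}, {"gripper": 0, "offset": [-0.013, -0.09, 0], "angular": [0, 0, -0.2]}, {"gripper": 0, "offset": [-0.02, -0.135, 0], "angular": [0, 0, -0.3]}, {"gripper": 0, "offset": [-0.027, -0.18, 0], "angular": [0, 0, -0.4]}, {"gripper": 0, "offset": [-0.034, -0.225, 0], "angular": [0, 0, -0.49]}]}}

```text
t: 2.05
eef_pos: [0.5484, 0.0379, 0.3041]
tool_rot: [0.0, 0.993, 0.114, -0.0]
contact_force: [1.4, 0.4, 0.4]
gripper_width: 1.0
grasp_force: 0.0
```

Run:
```python
from h import *
o,p,r=pose(); print(o['t'],p,r.as_euler('ZYX',degrees=True)); print(r.inv().apply(np.array([.55,.192,.3])-p))
```

```text
2.05 [0.5484 0.0379 0.3041] [ 13.0755   0.0088 179.9459]
[ 0.0364 -0.1497  0.0039]
```

>>> {"name": "drive_tool", "arguments": {"deltas": [{"gripper": 0, "offset": [0.01, -0.045, 0], "angular": [0, 0, 0]}, {"gripper": 0, "offset": [0.02, -0.09, 0], "angular": [0, 0, 0]}, {"gripper": 0, "offset": [0.03, -0.13, 0.01], "angular": [0, 0, 0]}, {"gripper": 0, "offset": [0.036, -0.15, 0.02], "angular": [0, 0, 0]}, {"gripper": 0, "offset": [0.036, -0.15, 0.02], "angular": [0, 0, 0]}]}}

```text
t: 2.55
eef_pos: [0.549, 0.1947, 0.2826]
tool_rot: [-0.0, 0.993, 0.116, -0.001]
contact_force: [-0.3, -1.0, -0.9]
gripper_width: 0.999
grasp_force: 0.0
```

>>> {"name": "drive_tool", "arguments": {"deltas": [{"gripper": 0, "offset": [0, 0, 0], "angular": [0, 0, 0]}]}}

```text
t: 2.65
eef_pos: [0.5503, 0.1907, 0.2836]
tool_rot: [0.001, 0.994, 0.113, -0.0]
contact_force: [-0.2, -1.1, -0.5]
gripper_width: 0.999
grasp_force: 0.0
```

Run:
```python
from h import *
o,p,r=pose(); print(o['t'],p,r.as_euler('ZYX',degrees=True),abs(o['joint_vel']).max())
w=optics.camera_model("wrist"); im=optics.read_camera("wrist"); cv2.imwrite("pics/w2.png",im); np.save("w2.npy",w,allow_pickle=True)
```

```text
2.65 [0.5503 0.1907 0.2836] [ 12.9914   0.0625 179.9236] 0.020356213096888877
```

View pics/w2.png

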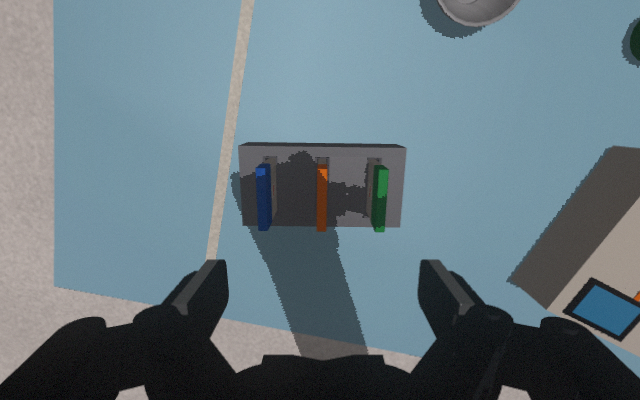

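The wrist view shows the orange cassette in the middle, cols 316–328, rows 165–231, with blue on the left and green on the right.

Run:
```python
from h import *
w=np.load("w2.npy",allow_pickle=True).item(); im=cv2.imread("pics/w2.png")
hsv=cv2.cvtColor(im,cv2.COLOR_BGR2HSV)
cen={}
for n,lo,hi in [("orange",(5,150,50),(20,255,255)),("green",(45,120,40),(75,255,255)),("blue",(108,170,40),(125,255,255))]:
    m=cv2.inRange(hsv,lo,hi); m[:,:200]=0;m[:,450:]=0;m[:120]=0;m[250:]=0
    c=max(cv2.findContours(m,0,1)[0],key=cv2.contourArea).reshape(-1,2).astype(float)
    W=onz(w,c,.095)[:,:2]; f=(W*1e4).astype(np.float32); rc=cv2.minAreaRect(f); v=cv2.fitLine(f,2,0,.01,.01)[:2].ravel()
    yaw=np.arctan2(v[1],v[0]); u=np.array([np.cos(yaw),np.sin(yaw)]); u*=np.sign(u[0])
    s=W@u; nn=W@[-u[1],u[0]]
    print(n,cv2.boundingRect(c.astype(int)),np.array(rc[0])/1e4,np.array(rc[1])/10,"yaw",np.degrees(yaw),"extent u",s.min(),s.max(),"n",nn.min(),nn.max(),"ctr from -x end",u*(s.min()+.027)+np.array([-u[1],u[0]])*(nn.min()+nn.max())/2)
g=onz(w,[(239,146),(405,146),(401,227),(242,225)],.045);print("rack corners",g,np.linalg.norm(np.diff(g,axis=0),axis=1),g.mean(0))
d=g[0]-g[1];print(np.degrees(np.arctan2(-d[0],d[1])))
g=onz(w,[(317.5,169),(327.5,169),(326.5,231),(317.5,231)],.095);print(g,np.linalg.norm(np.diff(g,axis=0),axis=1))
o,p,r=pose()
```

```text
orange (317, 164, 10, 68) [0.5535 0.1918] [57.3892  7.5885] yaw 12.184012 extent u 0.5528503776927612 0.6102414610204704 n 0.06673146079746142 0.0746736528709966 ctr from -x end [0.5519 0.1915]
green (372, 165, 17, 67) [0.5638 0.1451] [56.6009 11.3971] yaw 14.190543 extent u 0.5538312462431378 0.6105846469673248 n -0.004097194280153635 0.00824630834804537 ctr from -x end [0.5626 0.1444]
blue (257, 184, 15, 47) [0.5351 0.2369] [40.0159 11.0711] yaw 12.471991 extent u 0.5536402958571527 0.5936636215140688 n 0.11032395714783573 0.1214192015897332 ctr from -x end [0.5419 0.2385]
rack corners [[0.5734 0.2766 0.045 ]
 [0.6087 0.1236 0.045 ]
 [0.5299 0.1036 0.045 ]
 [0.4958 0.2615 0.045 ]] [0.1571 0.0812 0.1615] [0.552  0.1913 0.045 ]
12.98223296957667
[[0.5768 0.2005 0.095 ]
 [0.5786 0.1926 0.095 ]
 [0.5265 0.1813 0.095 ]
 [0.5248 0.1888 0.095 ]] [0.0081 0.0533 0.0077]
```

Orange centre is (0.552, 0.191) with yaw about 12.8°, matching the rack centre. Open fingers would hit the neighbouring cassettes, so I'll descend half closed.

>>> {"name": "drive_tool", "arguments": {"deltas": [{"gripper": 165, "offset": [0.002, 0, 0.02], "angular": [0, 0, 0]}, {"gripper": 165, "offset": [0.002, 0, 0.04], "angular": [0, 0, 0]}, {"gripper": 165, "offset": [0.002, 0, 0.06], "angular": [0, 0, 0]}, {"gripper": 165, "offset": [0.002, 0, 0.07], "angular": [0, 0, 0]}, {"gripper": 165, "offset": [0.002, 0, 0.07], "angular": [0, 0, 0]}], "grip_force": 40}}

```text
t: 3.2
eef_pos: [0.552, 0.1909, 0.213]
tool_rot: [0.001, 0.994, 0.113, -0.001]
contact_force: [0.3, 0.1, -0.1]
gripper_width: 0.352
grasp_force: 0.0
```

Run:
```python
from h import *
o,p,r=pose(); print(o['t'],p,r.as_euler('ZYX',degrees=True),o['gripper_width']); print(r.inv().apply(np.array([.552,.1913,.137])-p))
w=optics.camera_model("wrist"); im=optics.read_camera("wrist"); cv2.imwrite("pics/w3.png",im)
```

```text
3.2 [0.552  0.1909 0.213 ] [ 12.932    0.1277 179.9329] 0.3515193448177371
[ 0.0002 -0.0005  0.076 ]
```

View pics/w3.png

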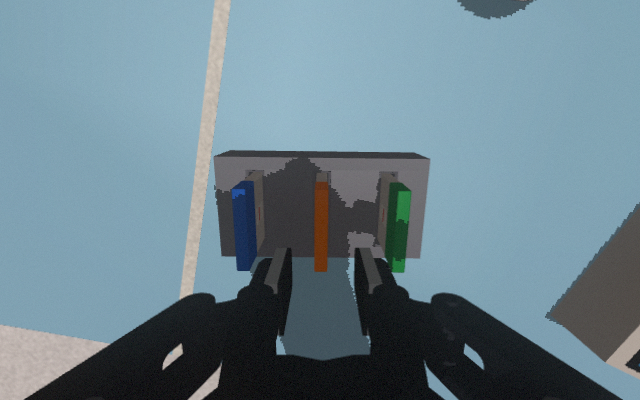

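Finger backs measure about ±30 mm and the neighbours start at ±46 mm, so it's clear to descend and close.

>>> {"name": "drive_tool", "arguments": {"deltas": [{"gripper": 165, "offset": [0, 0, 0.02], "angular": [0, 0, 0]}, {"gripper": 165, "offset": [0, 0, 0.04], "angular": [0, 0, 0]}, {"gripper": 165, "offset": [0, 0, 0.06], "angular": [0, 0, 0]}, {"gripper": 165, "offset": [0, 0, 0.074], "angular": [0, 0, 0]}, {"gripper": 165, "offset": [0, 0, 0.074], "angular": [0, 0, 0]}]}}

```text
t: 3.75
eef_pos: [0.5518, 0.1923, 0.139]
tool_rot: [0.0, 0.994, 0.114, -0.001]
contact_force: [-0.1, -0.2, -0.0]
gripper_width: 0.351
grasp_force: 0.0
```

>>> {"name": "drive_tool", "arguments": {"deltas": [{"gripper": 215, "offset": [0, 0, 0], "angular": [0, 0, 0]}, {"gripper": 245, "offset": [0, 0, 0], "angular": [0, 0, 0]}, {"gripper": 245, "offset": [0, 0, 0], "angular": [0, 0, 0]}, {"gripper": 245, "offset": [0, 0, 0], "angular": [0, 0, 0]}], "grip_force": 40}}

```text
t: 4.15
eef_pos: [0.553, 0.1931, 0.1411]
tool_rot: [-0.0, 0.994, 0.114, 0.001]
contact_force: [-0.3, -1.3, 6.8]
gripper_width: 0.085
grasp_force: 42.1
```

>>> {"name": "drive_tool", "arguments": {"deltas": [{"gripper": 245, "offset": [0, 0, -0.01], "angular": [0, 0, 0]}, {"gripper": 245, "offset": [0, 0, -0.02], "angular": [0, 0, 0]}, {"gripper": 245, "offset": [0, 0, -0.03], "angular": [0, 0, 0]}, {"gripper": 245, "offset": [0, 0, -0.04], "angular": [0, 0, 0]}, {"gripper": 245, "offset": [0, 0, -0.05], "angular": [0, 0, 0]}]}}

```text
t: 4.65
eef_pos: [0.5522, 0.193, 0.191]
tool_rot: [-0.0, 0.993, 0.114, 0.0]
contact_force: [0.2, 0.0, -0.1]
gripper_width: 0.083
grasp_force: 41.2
```

>>> {"name": "drive_tool", "arguments": {"deltas": [{"gripper": 245, "offset": [0, 0, -0.02], "angular": [0, 0, 0]}, {"gripper": 245, "offset": [0, 0, -0.04], "angular": [0, 0, 0]}, {"gripper": 245, "offset": [0, 0, -0.06], "angular": [0, 0, 0]}, {"gripper": 245, "offset": [0, 0, -0.07], "angular": [0, 0, 0]}, {"gripper": 245, "offset": [0, 0, -0.07], "angular": [0, 0, 0]}]}}

```text
t: 5.15
eef_pos: [0.5529, 0.1933, 0.2617]
tool_rot: [-0.0, 0.994, 0.114, 0.002]
contact_force: [-0.4, -0.4, -0.7]
gripper_width: 0.09
grasp_force: 41.2
```

Run:
```python
from h import *
o,p,r=pose(); print(o['t'],p,r.as_euler('ZYX',degrees=True),o['gripper_width'],o['grasp_force'])
print(r.inv().apply(np.array([.549,-.164,p[2]])-p))
w=optics.camera_model("wrist"); im=optics.read_camera("wrist"); s=optics.read_camera("side")
cv2.imwrite("pics/w4.png",np.hstack([cv2.resize(im,(400,250)),cv2.resize(s[90:340,120:520],(400,250))]))
```

```text
5.15 [0.5529 0.1933 0.2617] [  13.0664   -0.1796 -179.9774] 0.09049231168643591 41.1886864900589
[-0.0846  0.3472 -0.0004]
```

View pics/w4.png

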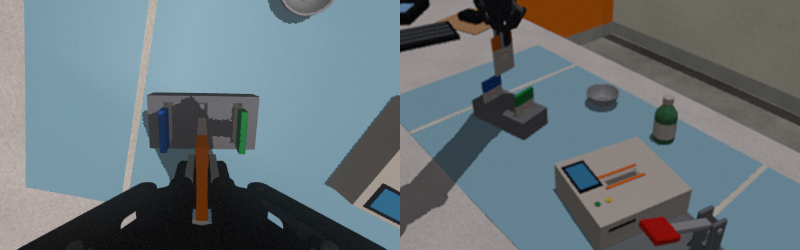

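Cassette is held upright with its bottom at about z = 0.131. Carrying it to the reader.

>>> {"name": "drive_tool", "arguments": {"deltas": [{"gripper": 245, "offset": [-0.01, 0.04, 0], "angular": [0, 0, 0.06]}, {"gripper": 245, "offset": [-0.02, 0.08, 0], "angular": [0, 0, 0.13]}, {"gripper": 245, "offset": [-0.03, 0.12, 0], "angular": [0, 0, 0.2]}, {"gripper": 245, "offset": [-0.04, 0.16, 0], "angular": [0, 0, 0.27]}, {"gripper": 245, "offset": [-0.05, 0.2, 0], "angular": [0, 0, 0.34]}]}}

```text
t: 5.75
eef_pos: [0.5479, -0.0149, 0.2586]
tool_rot: [0.0, 1.0, -0.021, -0.001]
contact_force: [0.2, 0.2, -1.1]
gripper_width: 0.089
grasp_force: 41.2
```

```bash
cat > st.py <<'E'
from h import *
import sys
o,p,r=pose(); print(o['t'],p,r.as_euler('ZYX',degrees=True),o['gripper_width'],o['contact_force'])
print(r.inv().apply(np.array(list(map(float,sys.argv[1:4])))-p))
E
python3 st.py .549 -.164 .262
```

```text
5.75 [ 0.5479 -0.0149  0.2586] [ -2.3525   0.1273 179.9864] 0.08942528210766873 [ 0.203   0.1967 -1.1346]
[ 0.0073  0.1489 -0.0034]
```

>>> {"name": "drive_tool", "arguments": {"deltas": [{"gripper": 245, "offset": [0.002, 0.04, 0], "angular": [0, 0, 0.08]}, {"gripper": 245, "offset": [0.004, 0.08, 0], "angular": [0, 0, 0.15]}, {"gripper": 245, "offset": [0.006, 0.12, 0], "angular": [0, 0, 0.22]}, {"gripper": 245, "offset": [0.007, 0.149, 0], "angular": [0, 0, 0.27]}, {"gripper": 245, "offset": [0.007, 0.149, 0], "angular": [0, 0, 0.27]}]}}

```text
t: 6.25
eef_pos: [0.5485, -0.168, 0.2585]
tool_rot: [0.001, 0.992, -0.129, -0.001]
contact_force: [0.3, -0.2, -1.1]
gripper_width: 0.083
grasp_force: 41.1
```

>>> {"name": "drive_tool", "arguments": {"deltas": [{"gripper": 245, "offset": [0, 0, 0.02], "angular": [0, 0, 0]}, {"gripper": 245, "offset": [0, 0, 0.04], "angular": [0, 0, 0]}, {"gripper": 245, "offset": [0, 0, 0.04], "angular": [0, 0, 0]}]}}

```text
t: 6.55
eef_pos: [0.5479, -0.1611, 0.2164]
tool_rot: [-0.0, 0.992, -0.125, -0.003]
contact_force: [-0.5, 0.4, -0.6]
gripper_width: 0.083
grasp_force: 41.2
```

```bash
python3 st.py .549 -.164 .262
python3 - <<'E'
from h import *
o,p,r=pose()
w=optics.camera_model("wrist"); im=optics.read_camera("wrist"); s=optics.read_camera("side"); cv2.imwrite("pics/w5r.png",im); cv2.imwrite("pics/s5r.png",s); np.save("w5.npy",w,allow_pickle=True)
cv2.imwrite("pics/w5.png",np.hstack([cv2.resize(im[60:360,160:480],(400,375)),cv2.resize(s[150:337,250:450],(400,375))]))
E
```

```text
6.55 [ 0.5479 -0.1611  0.2164] [ -14.3048    0.4048 -179.9947] 0.0830376670201057 [-0.5122  0.3853 -0.5683]
[ 0.0015  0.0025 -0.0456]
```

View pics/w5.png

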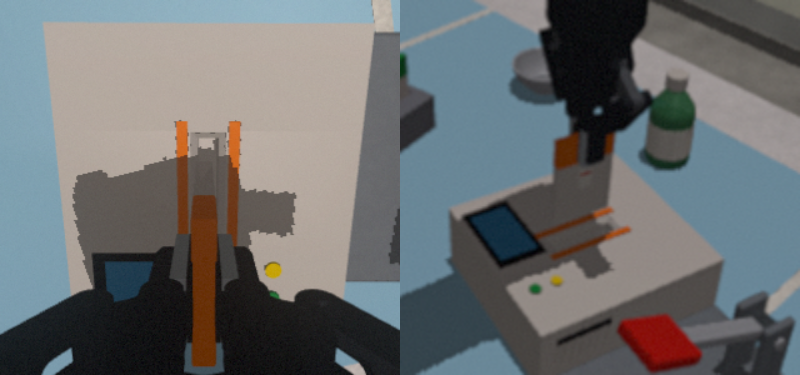

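The slot shows between the stripes and the cassette hangs above it, slightly left of the slot in the wrist view. I'll quantify that offset.

Run:
```python
from h import *
w=np.load("w5.npy",allow_pickle=True).item(); im=cv2.imread("pics/w5r.png")
o,p,r=pose(); print(p, r.as_euler('ZYX',degrees=True))
m=cv2.inRange(cv2.cvtColor(im,40),(5,150,50),(20,255,255)); 
def edges(row,a,b):
    c=np.where(m[row,a:b])[0]+a; return c
for row in (165,180,195,205,215,225,235,245): 
    c=edges(row,285,360); g=np.split(c,np.where(np.diff(c)>1)[0]+1); print(row,[(int(x[0]),int(x[-1])) for x in g if len(x)>2])
# slot centre from stripes
for row in (165,180,195,205):
    c=edges(row,285,360); g=[x for x in np.split(c,np.where(np.diff(c)>1)[0]+1) if len(x)>2]
    if len(g)>=2:
        A=onz(w,[(g[0].mean(),row),(g[-1].mean(),row)],.065).mean(0); q=r.inv().apply(A-p); print("slot mid in tool",q)
# cassette top edge z = TCP-.0885+.0425
zt=p[2]-.046
for row in (235,245,255,265,280,300,330):
    c=edges(row,290,350); 
    if len(c): print(row,c[0],c[-1],r.inv().apply(onz(w,[((c[0]+c[-1])/2,row)],zt)[0]-p))
```

```text
[ 0.5497 -0.1616  0.2193] [ -14.3189    0.1172 -179.9903]
165 [(301, 309), (343, 351)]
180 [(301, 309), (343, 351)]
195 [(302, 309), (343, 350)]
205 [(302, 309), (343, 350)]
215 [(302, 309), (343, 349)]
225 [(303, 309), (314, 332), (343, 349)]
235 [(303, 309), (313, 333), (342, 349)]
245 [(303, 310), (313, 333), (342, 349)]
slot mid in tool [0.0346 0.0026 0.1542]
slot mid in tool [0.0241 0.0027 0.1542]
slot mid in tool [0.0132 0.0027 0.1542]
slot mid in tool [0.0059 0.0027 0.1543]
235 303 349 [0.0248 0.0016 0.0459]
245 303 349 [0.0208 0.0016 0.046 ]
255 313 348 [0.0167 0.0033 0.046 ]
265 313 333 [0.0125 0.0005 0.046 ]
280 314 332 [0.006  0.0005 0.046 ]
300 314 331 [-0.0028  0.0003  0.046 ]
330 314 332 [-0.0168  0.0005  0.046 ]
```

>>> {"name": "drive_tool", "arguments": {"deltas": [{"gripper": 245, "offset": [0.001, 0.0023, 0], "angular": [0, 0, 0]}, {"gripper": 245, "offset": [0.001, 0.0023, 0.01], "angular": [0, 0, 0]}, {"gripper": 245, "offset": [0.001, 0.0023, 0.02], "angular": [0, 0, 0]}, {"gripper": 245, "offset": [0.001, 0.0023, 0.03], "angular": [0, 0, 0]}, {"gripper": 245, "offset": [0.001, 0.0023, 0.035], "angular": [0, 0, 0]}]}}

```text
t: 7.15
eef_pos: [0.5497, -0.1646, 0.1834]
tool_rot: [-0.0, 0.992, -0.125, -0.001]
contact_force: [-0.1, 0.6, -0.2]
gripper_width: 0.086
grasp_force: 41.2
```

```bash
python3 st.py .549 -.164 .161
```

```text
7.15 [ 0.5497 -0.1646  0.1834] [-14.3732   0.1136 179.9968] 0.08636857620198331 [-0.0529  0.5626 -0.174 ]
[-0.0008 -0.0004  0.0224]
```

No contact with the mouth's edges; inserting the rest.

>>> {"name": "drive_tool", "arguments": {"deltas": [{"gripper": 245, "offset": [0, 0, 0.007], "angular": [0, 0, 0]}, {"gripper": 245, "offset": [0, 0, 0.014], "angular": [0, 0, 0]}, {"gripper": 245, "offset": [0, 0, 0.019], "angular": [0, 0, 0]}, {"gripper": 245, "offset": [0, 0, 0.019], "angular": [0, 0, 0]}]}}

```text
t: 7.55
eef_pos: [0.55, -0.1647, 0.1651]
tool_rot: [-0.0, 0.992, -0.125, -0.001]
contact_force: [-0.5, -1.0, -0.5]
gripper_width: 0.088
grasp_force: 41.2
```

>>> {"name": "drive_tool", "arguments": {"deltas": [{"gripper": 245, "offset": [0, 0, 0.0015], "angular": [0, 0, 0]}, {"gripper": 245, "offset": [0, 0, 0.003], "angular": [0, 0, 0]}, {"gripper": 245, "offset": [0, 0, 0.003], "angular": [0, 0, 0]}]}}

```text
t: 7.85
eef_pos: [0.5504, -0.1648, 0.163]
tool_rot: [0.0, 0.992, -0.125, 0.0]
contact_force: [-0.4, -0.1, -0.4]
gripper_width: 0.085
grasp_force: 41.2
```

>>> {"name": "drive_tool", "arguments": {"deltas": [{"gripper": 245, "offset": [0, 0, 0.001], "angular": [0, 0, 0]}, {"gripper": 245, "offset": [0, 0, 0.002], "angular": [0, 0, 0]}, {"gripper": 245, "offset": [0, 0, 0.003], "angular": [0, 0, 0]}, {"gripper": 245, "offset": [0, 0, 0.003], "angular": [0, 0, 0]}]}}

```text
t: 8.25
eef_pos: [0.5506, -0.1649, 0.1611]
tool_rot: [0.0, 0.992, -0.125, 0.0]
contact_force: [-3.5, 1.2, 9.9]
gripper_width: 0.088
grasp_force: 42.8
```

Floor contact came at TCP z = 0.161, as predicted. Releasing and retreating.

>>> {"name": "drive_tool", "arguments": {"deltas": [{"gripper": 215, "offset": [0, 0, 0], "angular": [0, 0, 0]}, {"gripper": 165, "offset": [0, 0, 0], "angular": [0, 0, 0]}, {"gripper": 145, "offset": [0, 0, 0], "angular": [0, 0, 0]}, {"gripper": 145, "offset": [0, 0, -0.01], "angular": [0, 0, 0]}, {"gripper": 145, "offset": [0, 0, -0.03], "angular": [0, 0, 0]}]}}

```text
t: 8.75
eef_pos: [0.5494, -0.1646, 0.1893]
tool_rot: [-0.0, 0.992, -0.125, -0.002]
contact_force: [0.2, 0.2, -0.1]
gripper_width: 0.435
grasp_force: 0.0
```

>>> {"name": "drive_tool", "arguments": {"deltas": [{"gripper": 145, "offset": [0, 0, -0.04], "angular": [0, 0, 0]}, {"gripper": 145, "offset": [0, 0, -0.08], "angular": [0, 0, 0]}, {"gripper": 145, "offset": [0, 0, -0.1], "angular": [0, 0, 0]}, {"gripper": 145, "offset": [0, 0, -0.1], "angular": [0, 0, 0]}]}}

```text
t: 9.15
eef_pos: [0.5521, -0.1652, 0.2943]
tool_rot: [0.0, 0.992, -0.125, 0.004]
contact_force: [1.0, -0.7, -0.8]
gripper_width: 0.432
grasp_force: 0.0
```

```bash
python3 st.py .4599 -.313 .25
python3 - <<'E'
from h import *
o,p,r=pose()
w=optics.camera_model("wrist"); im=optics.read_camera("wrist"); s=optics.read_camera("side"); cv2.imwrite("pics/w6r.png",im); cv2.imwrite("pics/s6r.png",s); np.save("w6.npy",w,allow_pickle=True)
cv2.imwrite("pics/w6.png",np.hstack([cv2.resize(im[60:360,160:480],(400,375)),cv2.resize(s[190:377,270:470],(400,375))]))
E
```

```text
9.15 [ 0.5521 -0.1652  0.2943] [ -14.3879   -0.421  -179.9866] 0.43247589381704515 [ 0.9635 -0.6827 -0.7768]
[-0.0529  0.1661  0.0439]
```

View pics/w6.png

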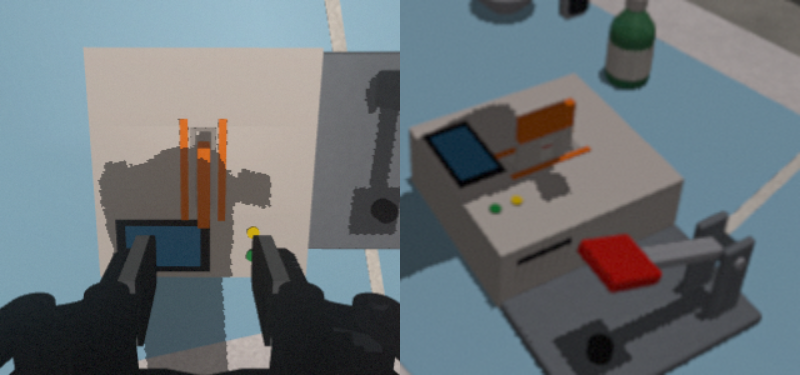

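Cassette is standing in the slot and the lever is still released (pad in the side view). Checking its height numerically, then shutting the fingers and moving over the pad.

Run:
```python
from h import *
s=cv2.imread("pics/s6r.png"); m=optics.camera_model("side")
k=mask(s,"orange"); k[:230]=0;k[300:]=0;k[:,:310]=0;k[:,370:]=0
hsv=cv2.cvtColor(s,40); k|=0
n,l,st,ct=cv2.connectedComponentsWithStats(cv2.inRange(hsv[225:290,320:365],(5,140,50),(18,255,255)))
for i in range(1,n):
    if st[i][4]>20: print(st[i]+[320,225,0,0,0])
# expected pixel of the top edge ends and band bottom of a home cassette
c,sn=np.cos(np.radians(-14.3)),np.sin(np.radians(-14.3)); C=np.array([.549,-.164])
K=np.array([[m['fx'],0,m['cx']],[0,m['fy'],m['cy']],[0,0,1]]); T=np.linalg.inv(m['cam_to_world'])
for z in (.115,.09):
    for dx in (-.027,.027):
        P=np.r_[C+dx*np.array([c,sn]),z]; q=(T@np.r_[P,1])[:3]*[1,-1,-1]
        print(z,dx,cv2.projectPoints(q.reshape(1,3),np.zeros(3),np.zeros(3),K,np.array(m['dist']))[0].ravel())
```

```text
[328 239  29  23 376]
[326 263  39  16  98]
0.115 -0.027 [329.2645 248.3628]
0.115 0.027 [356.3305 238.8663]
0.09 -0.027 [328.6751 259.7467]
0.09 0.027 [355.2483 250.0895]
```

>>> {"name": "drive_tool", "arguments": {"deltas": [{"gripper": 255, "offset": [-0.013, 0.042, 0], "angular": [0, 0, 0]}, {"gripper": 255, "offset": [-0.026, 0.083, 0], "angular": [0, 0, 0]}, {"gripper": 255, "offset": [-0.04, 0.125, 0], "angular": [0, 0, 0]}, {"gripper": 255, "offset": [-0.053, 0.166, 0], "angular": [0, 0, 0]}, {"gripper": 255, "offset": [-0.053, 0.166, 0.03], "angular": [0, 0, 0]}], "grip_force": 20}}

```text
t: 9.75
eef_pos: [0.4546, -0.3197, 0.2615]
tool_rot: [0.003, 0.991, -0.13, 0.001]
contact_force: [0.4, -0.1, -0.6]
gripper_width: 0.001
grasp_force: 0.0
```

>>> {"name": "drive_tool", "arguments": {"deltas": [{"gripper": 255, "offset": [0, 0, 0.02], "angular": [0, 0, 0]}, {"gripper": 255, "offset": [0, 0, 0.03], "angular": [0, 0, 0]}, {"gripper": 255, "offset": [0, 0, 0.03], "angular": [0, 0, 0]}]}}

```text
t: 10.05
eef_pos: [0.4568, -0.3116, 0.2277]
tool_rot: [-0.001, 0.992, -0.125, -0.002]
contact_force: [0.1, 0.5, 0.1]
gripper_width: -0.001
grasp_force: 0.0
```

```bash
python3 st.py .4599 -.313 .155
```

```text
10.05 [ 0.4568 -0.3116  0.2277] [ -14.3491    0.2586 -179.9263] -0.0005912921296001715 [0.0916 0.4819 0.1043]
[0.0037 0.0007 0.0727]
```

The band's measured outline matches the home prediction to within 1–2 px. Now press down in steps.

>>> {"name": "drive_tool", "arguments": {"deltas": [{"gripper": 255, "offset": [0.003, 0, 0.015], "angular": [0, 0, 0]}, {"gripper": 255, "offset": [0.003, 0, 0.03], "angular": [0, 0, 0]}, {"gripper": 255, "offset": [0.003, 0, 0.04], "angular": [0, 0, 0]}, {"gripper": 255, "offset": [0.003, 0, 0.05], "angular": [0, 0, 0]}, {"gripper": 255, "offset": [0.003, 0, 0.06], "angular": [0, 0, 0]}]}}

```text
t: 10.55
eef_pos: [0.4608, -0.3133, 0.1697]
tool_rot: [0.0, 0.992, -0.125, -0.0]
contact_force: [-2.2, 1.3, 6.6]
gripper_width: 0.0
grasp_force: 2.8
```

>>> {"name": "drive_tool", "arguments": {"deltas": [{"gripper": 255, "offset": [0, 0, 0.003], "angular": [0, 0, 0]}, {"gripper": 255, "offset": [0, 0, 0.006], "angular": [0, 0, 0]}, {"gripper": 255, "offset": [0, 0, 0.009], "angular": [0, 0, 0]}, {"gripper": 255, "offset": [0, 0, 0.009], "angular": [0, 0, 0]}, {"gripper": 255, "offset": [0, 0, 0.009], "angular": [0, 0, 0]}]}}

```text
t: 11.05
eef_pos: [0.4602, -0.3132, 0.1611]
tool_rot: [-0.0, 0.992, -0.125, -0.001]
contact_force: [-2.1, 0.9, 5.5]
gripper_width: 0.004
grasp_force: 3.0
```

```bash
python3 st.py .4599 -.313 .155
```

```text
11.05 [ 0.4602 -0.3132  0.1611] [-14.3932   0.0605 179.9997] 0.00447098701465638 [-2.0675  0.8794  5.5288]
[-0.0004 -0.0001  0.0061]
```

>>> {"name": "drive_tool", "arguments": {"deltas": [{"gripper": 255, "offset": [0, 0, 0.002], "angular": [0, 0, 0]}, {"gripper": 255, "offset": [0, 0, 0.004], "angular": [0, 0, 0]}, {"gripper": 255, "offset": [0, 0, 0.006], "angular": [0, 0, 0]}, {"gripper": 255, "offset": [0, 0, 0.006], "angular": [0, 0, 0]}, {"gripper": 255, "offset": [0, 0, 0.006], "angular": [0, 0, 0]}]}}

```text
t: 11.55
eef_pos: [0.46, -0.3131, 0.1551]
tool_rot: [-0.0, 0.992, -0.125, -0.001]
contact_force: [-3.7, 1.5, 6.6]
gripper_width: -0.001
grasp_force: 3.5
```

```bash
python3 st.py .4599 -.313 .155
python3 - <<'E'
from h import *
s=optics.read_camera("side"); c=optics.read_camera("scene"); cv2.imwrite("pics/s7r.png",s); cv2.imwrite("pics/c7r.png",c)
cv2.imwrite("pics/w7.png",np.hstack([cv2.resize(s[270:390,310:460],(500,400)),cv2.resize(c[130:230,190:265],(300,400))]))
# expected pixels of the pad's four top corners when level
m=optics.camera_model("side");K=np.array([[m['fx'],0,m['cx']],[0,m['fy'],m['cy']],[0,0,1]]); T=np.linalg.inv(m['cam_to_world'])
a=np.radians(-14.3);O=np.array([.5415,-.1945])
Rz=np.array([[np.cos(a),-np.sin(a)],[np.sin(a),np.cos(a)]])
for th in (.25,.35,.45):
  f=.35-th; piv=np.array([.06,.075]); u=np.array([-np.cos(f),np.sin(f)]); n=np.array([np.sin(f),np.cos(f)]); out=[]
  for dl,dy in ((.133,-.022),(.133,.022),(.087,.022),(.087,-.022)):
    xz=piv+u*dl+n*.007; P=np.r_[O+Rz@[xz[0],-.135+dy],xz[1]]; q=(T@np.r_[P,1])[:3]*[1,-1,-1]
    out.append(cv2.projectPoints(q.reshape(1,3),np.zeros(3),np.zeros(3),K,np.array(m['dist']))[0].ravel().round(1))
  print(th,np.array(out).tolist())
k=mask(s,"red")|cv2.inRange(cv2.cvtColor(s,40),(174,150,50),(180,255,255)); ct=max(cv2.findContours(k,0,1)[0],key=cv2.contourArea); print(cv2.convexHull(ct).reshape(-1,2).tolist())
E
```

```text
11.55 [ 0.46   -0.3131  0.1551] [ -14.397     0.0958 -179.9965] -0.0008900007601765445 [-3.6877  1.4515  6.5735]
[-0.0001 -0.0001  0.0001]
0.25 [[372.0, 348.9], [354.0, 326.5], [379.9, 316.7], [398.4, 337.8]]
0.35 [[370.2, 355.4], [352.5, 333.0], [378.6, 321.0], [396.9, 342.1]]
0.45 [[369.2, 361.3], [351.8, 338.9], [377.8, 325.0], [395.9, 346.0]]
[[392, 344], [390, 343], [389, 342], [389, 339], [390, 338], [391, 339], [392, 341]]
```

View pics/w7.png

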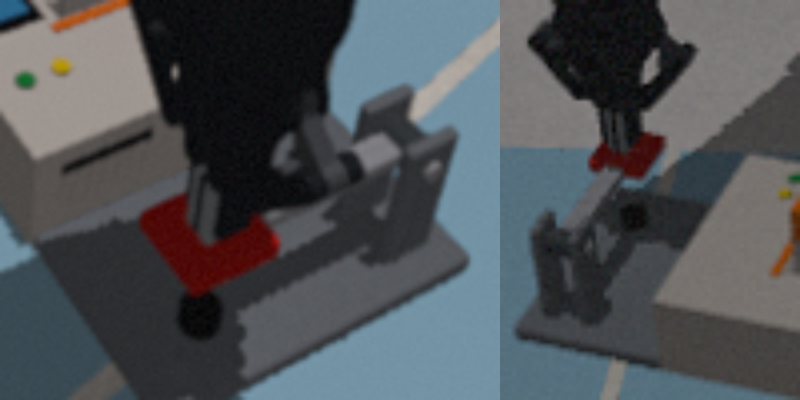

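The pad looks level, with corners near side (352,334) and (369,355) against predicted (352,333) and (370,355). I'll hold one step and check against the released picture to cancel calibration bias.

>>> {"name": "drive_tool", "arguments": {"deltas": [{"gripper": 255, "offset": [0, 0, 0], "angular": [0, 0, 0]}, {"gripper": 255, "offset": [0, 0, 0], "angular": [0, 0, 0]}, {"gripper": 255, "offset": [0, 0, 0], "angular": [0, 0, 0]}]}}

```text
t: 11.95
eef_pos: [0.46, -0.3131, 0.1552]
tool_rot: [-0.0, 0.992, -0.125, -0.001]
contact_force: [-5.2, 2.1, 6.8]
gripper_width: 0.002
grasp_force: 3.4
```

```bash
python3 st.py .4599 -.313 .155
python3 - <<'E'
from h import *
m=optics.camera_model("side");K=np.array([[m['fx'],0,m['cx']],[0,m['fy'],m['cy']],[0,0,1]]); T=np.linalg.inv(m['cam_to_world'])
a=np.radians(-14.3);O=np.array([.5415,-.1945]);Rz=np.array([[np.cos(a),-np.sin(a)],[np.sin(a),np.cos(a)]])
def pred(th,dl,dy,h):
    f=.35-th; xz=np.array([.06,.075])+dl*np.array([-np.cos(f),np.sin(f)])+h*np.array([np.sin(f),np.cos(f)])
    q=(T@np.r_[O+Rz@[xz[0],-.135+dy],xz[1],1])[:3]*[1,-1,-1]
    return cv2.projectPoints(q.reshape(1,3),np.zeros(3),np.zeros(3),K,np.array(m['dist']))[0].ravel()
def ext(f):
    s=cv2.imread(f).astype(int); k=((s[...,2]>55)&(s[...,2]>2.5*s[...,1])&(s[...,2]>2.5*s[...,0])).astype(np.uint8); k[:300]=0;k[:,:340]=0;k[:,410:]=0
    p=np.argwhere(k)[:,::-1]; l=p[p[:,0]<=p[:,0].min()+1].mean(0); 
    # lower-left front edge (free end): lowest row in columns 354..366
    return p[:,0].min(),l,p[:,1].max(),len(p),[int(p[p[:,0]==c][:,1].max()) if (p[:,0]==c).any() else 0 for c in range(356,370,3)]
print("released",ext("pics/s6r.png")); print("pressed",ext("pics/s7r.png"))
for th in (0,.3,.35,.4): print(th,pred(th,.133,.022,.007),pred(th,.133,-.022,.007),pred(th,.133,-.022,-.001))
E
```

```text
11.95 [ 0.46   -0.3131  0.1552] [ -14.3962    0.0894 -179.9987] 0.0020639335599554496 [-5.2045  2.13    6.7588]
[-0.0001 -0.0001  0.0002]
released (np.int64(359), array([359.6667, 313.6667]), np.int64(334), 758, [0, 315, 319, 322, 326])
pressed (np.int64(352), array([352.6, 336.5]), np.int64(358), 583, [343, 347, 350, 354, 358])
0 [361.2689 308.6975] [380.1262 330.828 ] [377.8015 335.3526]
0.3 [353.1615 329.7885] [370.9722 352.2009] [370.1452 355.9495]
0.35 [352.5147 332.9619] [370.1736 355.3745] [369.5956 358.9564]
0.4 [352.0681 336.0136] [369.5822 358.4135] [369.2502 361.821 ]
```

The shift from released is 24 px against 23.6 px predicted for level. The pose is steady and the push is 6.8 N, so I'm handing in.

```bash
python3 -c "
from station import bot
print(bot.hand_in())"
```

```text
the job is handed in; nothing more can be done
None
```

The orange cassette stands fully home in the reader slot, released, and I handed the job in at about 12 s with the arm holding the lever level at about 6.8 N, well short of its bottom stop; the grader returned no verdict.

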